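Close a plaster casting mould and weigh it down

TASK

Close the plaster mould: set the upper half whose outline matches (the one with the narrow neck, not the plain rectangular one) gently on the lower half, neck over neck and all edges flush, and let go of it. Then stand the iron weight upright in the middle of the closed mould's back to keep it shut. Lower both until they touch before letting go: nothing dropped or banged on the plaster, and the other things on the bench left where they are.

Things in the scene. Friction and masses are not known exactly. Their poses are not given: they have to be found in the camera images.
- mould_lower: lower half of the plaster mould, lying loose on the bench with its vase-shaped cavity (18 deep) facing up: 160 long, 40 high; the broad part is 60 wide and 132 long, then a neck 38 wide and 28 long at the +x end. Off-white, about 0.5 kg. Origin: centre of the underside (middle of the 160 length); x along the length towards the neck, z up
- lower_neck (a point): middle of the neck end of the lower half, on its upper (parting) face: at (80, 0, 40) mm in the lower half's frame
- lower_heel (a point): middle of the broad end of the lower half, on its upper (parting) face: at (-80, 0, 40) mm
- mould_upper: upper half of the same mould, lying cavity down on the bench to one side of the lower half: same outline as it, 36 high, flat plain back. Off-white, about 0.4 kg. Origin: centre of the underside (middle of the 160 length); x along the length towards the neck, z up. Can be gripped across its 60 width; centre of mass near x = -6 mm
- upper_neck (a point): middle of the neck end of the upper half, on its underside: at (80, 0, 0) mm in its frame; meets lower_neck when closed
- upper_heel (a point): middle of the broad end of the upper half, on its underside: at (-80, 0, 0) mm; meets lower_heel when closed
- upper_back (a point): middle of the upper half's back (top face), where the weight goes: at (-6, 0, 36) mm in the upper half's frame, axes as that half
- weight: dark iron weight: round foot 52 in diameter and 30 high, with a straight upright handle 26 in diameter on top, from 34 to 82 high. About 0.6 kg. Stands on the bench beyond the lower half. Origin: centre of the underside, z up
- other_half: bystander: upper half of another mould, plain rectangle without a neck, 130 long, 60 wide, 36 high, off-white plaster, lying on the other side of the lower half from mould_upper. Origin: centre of the underside, x along the length
- clay_bird: bystander: grey clay bird on a round base 80 in diameter, 150 high. Origin: centre of the underside
- clay_bowl: bystander: small grey clay bowl, 108 in diameter, 50 high. Origin: centre of the underside
- loop_tool: bystander: clay loop tool lying on the bench, 155 long, handle 14 thick. Origin near its middle on the bench, x along it towards the loop
Not all that is in view belongs to the job. There is more than one size of the weight; the one meant has the size given above. Leave any black or yellow look-alike of the mould_upper alone.

How it is judged:
By the outcome, as a careful person would: the job done as asked, in the order asked, and still so for the second after the job is handed in, with the robot touching nothing.
It also fails if it takes over 59 s, if anything falls off the work surface, if the arm or the gripper's body presses on something with over 40 N, if the wrist force passes 120 N, or if a joint passes its speed limit or range.

ROBOT

A 6-joint arm with a two-finger parallel gripper is mounted at the origin on the work surface. World frame = base frame: x ahead of the robot, y to its left, z up, the work surface at z = 0. Lengths are in m, angles in degrees, forces in N, time in s.
With the tool pointing down it reaches from about 0.4 to 0.925 m from the base axis. Payload 3.4 kg.
Tool frame: the origin (TCP) lies at the very end of the fingers, on their centre line; the grasp point (between the pads) lies 19 mm behind it (manip.tcp_to_grasp is the distance from the TCP to the grasp point, in m); z points along the fingers, y is the direction in which the jaws open and shut (so a half turn about z gives the same grasp; the last joint's range is limited). The gripper opens to 85 mm and grips with 20 to 120 N. Pads are 22 mm wide; open, the fingers measure 114 mm over their backs; the gripper's body (76 mm by 85 mm) begins 54 mm behind the grasp point. The pads swing forward as they close: fully open they stand 13 mm farther back than shut.
Start: joints at [65.861, 17.578, 86.31, -0, 76.112, -4.211], TCP at [0.196, 0.541, 0.231] pointing down, gripper open.
Joint ranges: [-179.03, 179.03], [-60, 130.46], [8.19, 133.38], [-81.62, 261.62], [5.75, 156.47], [-153.77, 153.77]. Speed limits (degrees/s): [147.25, 147.25, 180, 180, 180, 180].

INTERFACE

Orientations are given as a 3x3 rotation matrix whose columns are the frame's x, y, z axes.
In Python, from workcell import manip gives the robot as it stands. Calls block until the motion is done:
- manip.move_ptp(position, orientation): joint-space move of the TCP to a pose.
- manip.line_to(position, rot=None, v=0.15): straight line of the TCP; rot=None keeps the orientation; v is the mean speed in m/s.
- manip.movej(angles): joint-space move.
- manip.set_gripper(opening, squeeze=None): finger opening in m; squeeze is the grip in N (None keeps the last); returns when the fingers have stopped.
- manip.pause(seconds).
- manip.ik(position, orientation): joint angles nearest the present ones, or None.
- manip.camera(name): name is "scene" or "top" or "wrist"; returns a dict with "img" (480x640x3 uint8, red, green, blue), "z_map" (480x640 float32, m along the optical axis (not along the pixel's ray), 0 where there is no reading), "mtx" (3x3 intrinsics, pixels), "extrinsics" (4x4, takes a point from world to camera coordinates); the wrist camera has in their place "hand_eye" (4x4, takes a point from camera to tool coordinates, whose origin is the TCP and whose axes are the flange's). Camera axes: x right, y down, z forward; pixel columns grow to the right and rows downward; lengths in m; the calibration is good to about 2 mm. A picture is of the moment at which its call begins: read the wrist's pose just before it.
A pose or a line that the arm cannot do raises manip.PlanningError and nothing moves.
- manip.job_done(): hands the job in, once; it reports no verdict.
Trained networks look in the newest picture that a camera, given by its name, has taken for a name from the list of things; names that differ only in an ending like _2 or _b are one class to them, and where a whole thing is asked for, a point or a joint stands for the part that bears it (a point fixed in the world has none). Each returns a list of dicts, best first, with "score" (0 to 1); they miss things now and then, are a little off and sometimes report something else, mostly with a low value. They report only what shows in the picture. A call takes as long as a camera call. They do not tell look-alikes from the thing itself.
- manip.spot_in(camera, label): "pixel" ([column, row] in pixels, amid what is visible of it).
Readings, each from a call of its own:
- manip.current_time(): time.
- manip.current_qpos(): joint angles.
- manip.current_joint_vel(): joint speeds.
- manip.current_tau(): joint torques, N m.
- manip.current_tool_pos(): TCP position.
- manip.current_tool_rot(): TCP orientation.
- manip.current_wrist_force(): force on the tool from outside, world axes, zero at the start.
- manip.current_wrist_torque(): the same for the moment, N m.
- manip.current_width(): finger opening in m.
Only numpy, scipy, OpenCV 4.12 (cv2) and the standard library are available. Lean on these libraries where they do the work, as an engineer would, in place of code of your own. Each camera call takes 0.05 s, during which the arm holds its last target. There are 200 camera calls.

## Working session

There is one attempt and no reset: what is moved stays moved. The work goes in short steps, each a Python script; the robot and the scene stay as the last script left them, time stands still between calls to the robot, and variables do not carry over. Pictures are saved under pics/ and viewed, about 8 in all and at most 12, crops included, and the job is handed in when it is done.

```bash
mkdir -p pics; ls; cat > h.py <<'E'
import numpy as np, cv2
from workcell import manip
def cap(n):
    R=np.array(manip.current_tool_rot()).reshape(3,3); p=np.array(manip.current_tool_pos())
    c=manip.camera(n)
    if n=='wrist':
        T=np.eye(4);T[:3,:3]=R;T[:3,3]=p
        c['c2w']=T@np.array(c['hand_eye'])
    else: c['c2w']=np.linalg.inv(np.array(c['extrinsics']))
    return c
def cloud(c):
    z=c['z_map'];K=np.array(c['mtx']);v,u=np.mgrid[:z.shape[0],:z.shape[1]]
    P=np.stack([(u-K[0,2])/K[0,0]*z,(v-K[1,2])/K[1,1]*z,z],-1)
    W=P@c['c2w'][:3,:3].T+c['c2w'][:3,3]
    W[z<=0]=np.nan
    return W
def save(c,f): cv2.imwrite('pics/'+f,c['img'][:,:,::-1])
E
python3 - <<'E'
from h import *
for n in ['top','scene']:
    c=cap(n);save(c,n+'0.png');W=cloud(c)
    for l in ['mould_lower','mould_upper','weight','other_half','clay_bird','clay_bowl','loop_tool','lower_neck','upper_neck']:
        for d in manip.spot_in(n,l)[:4]:
            u,v=np.round(d['pixel']).astype(int); print(n,l,round(d['score'],2),u,v,W[v,u].round(3))
print(manip.current_time())
E
```

```text
pics
top mould_lower 0.57 313 267 [0.498 0.023 0.02 ]
top mould_upper 0.86 264 184 [0.667 0.127 0.033]
top mould_upper 0.8 489 257 [ 0.523 -0.335  0.035]
top mould_upper 0.79 414 299 [ 0.435 -0.181  0.035]
top weight 0.91 382 185 [ 0.666 -0.116  0.048]
top weight 0.63 377 134 [ 0.783 -0.108  0.027]
top weight 0.62 340 200 [ 0.639 -0.031  0.024]
top other_half 0.97 176 287 [0.452 0.295 0.033]
top clay_bird 0.64 168 136 [0.738 0.308 0.11 ]
top clay_bird 0.53 380 186 [ 0.668 -0.113  0.034]
top clay_bowl 0.83 472 155 [ 0.748 -0.315  0.007]
top loop_tool 0.59 490 351 [ 0.334 -0.337  0.013]
top lower_neck 0.97 312 272 [0.488 0.024 0.022]
top upper_neck 0.93 415 300 [ 0.433 -0.182  0.039]
top upper_neck 0.86 266 183 [0.668 0.122 0.039]
top upper_neck 0.6 487 261 [ 0.515 -0.331  0.034]
scene mould_lower 0.79 308 231 [ 0.515 -0.001  0.039]
scene mould_lower 0.38 196 321 [ 0.536 -0.342  0.036]
scene mould_upper 0.77 196 321 [ 0.536 -0.342  0.036]
scene mould_upper 0.74 230 261 [ 0.458 -0.187  0.036]
scene mould_upper 0.68 398 247 [0.692 0.111 0.033]
scene weight 0.86 370 332 [ 0.798 -0.11   0.025]
scene weight 0.82 323 302 [ 0.684 -0.128  0.038]
scene weight 0.61 343 274 [ 0.658 -0.037  0.032]
scene other_half 0.59 376 168 [0.473 0.293 0.035]
scene clay_bird 0.68 478 207 [0.771 0.296 0.087]
scene clay_bowl 0.7 284 380 [ 0.746 -0.3    0.006]
scene loop_tool 0.84 144 282 [ 0.355 -0.346  0.012]
scene lower_neck 0.92 306 228 [0.501 0.008 0.033]
scene upper_neck 0.84 393 244 [0.679 0.108 0.035]
scene upper_neck 0.8 195 320 [ 0.53  -0.34   0.033]
scene upper_neck 0.74 227 262 [ 0.452 -0.191  0.031]
1.0
```

View pics/top0.png

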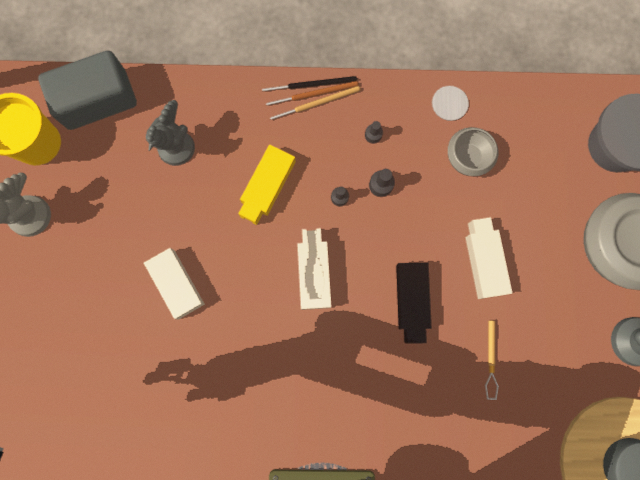

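View pics/scene0.png

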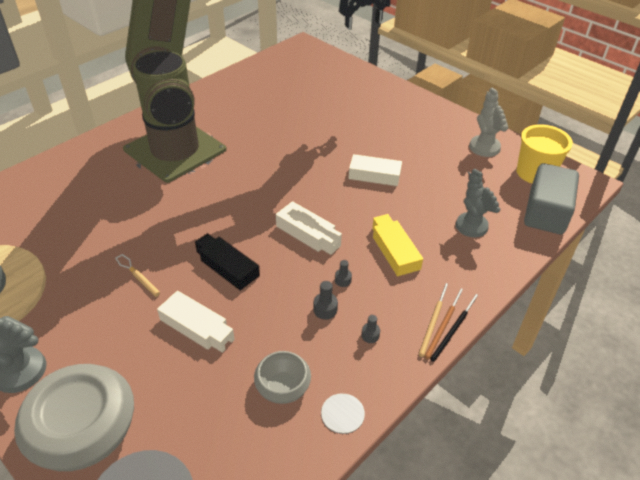

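Candidates: the upper halves are white with neck at top (489,257), black at (414,300), yellow at (267,184) and plain at (174,283). The white necked one fits. The weights are at (382,183), (340,197) and (374,132), and the largest is probably the one meant. I'll measure their sizes, then look from close up with the wrist camera.

```bash
cat >> h.py <<'E'
def down(yaw):  # tool pointing down; yaw = direction of tool x in world (deg)
    a=np.radians(yaw);x=np.array([np.cos(a),np.sin(a),0]);z=np.array([0,0,-1.]);return np.stack([x,np.cross(z,x),z],1)
E
python3 - <<'E'
from h import *
c=cap('top');W=cloud(c)
for n,(u,v) in dict(A=(382,183),B=(340,197),C=(374,132)).items():
    S=W[v-22:v+22,u-20:u+20].reshape(-1,3);S=S[S[:,2]>.01]
    top=S[S[:,2]>np.nanmax(S[:,2])-.008]
    print(n,'hmax',S[:,2].max().round(3),'foot',np.ptp(S,axis=0).round(3),'top ctr',top.mean(0).round(3),np.ptp(top,axis=0).round(3))
s=c['img'][100:300,330:530]; cv2.imwrite('pics/crop.png',cv2.resize(s,None,fx=3,fy=3,interpolation=cv2.INTER_CUBIC)[:,:,::-1])
w=cap('wrist');print(np.array(w['hand_eye']).round(3),np.array(w['mtx']).round(1))
print(manip.current_tool_rot())
for p in ([.53,-.335,.3],[.5,.02,.3],[.67,-.115,.3]):
  for y in (-180,-90,0,90): 
    q=manip.ik(p,down(y)); print(p,y,None if q is None else np.round(q))
E
```

```text
A hmax 0.086 foot [0.052 0.05  0.075] top ctr [ 0.677 -0.119  0.081] [0.025 0.025 0.008]
B hmax 0.062 foot [0.038 0.036 0.052] top ctr [ 0.649 -0.031  0.059] [0.017 0.017 0.007]
C hmax 0.066 foot [0.036 0.036 0.056] top ctr [ 0.789 -0.103  0.06 ] [0.016 0.017 0.008]
[[ 0.    -0.953 -0.303  0.077]
 [ 1.     0.    -0.001 -0.001]
 [ 0.001 -0.303  0.953 -0.142]
 [ 0.     0.     0.     1.   ]] [[336.    0.  319.6]
 [  0.  336.  234.5]
 [  0.    0.    1. ]]
[[-9.40128310e-01  3.40820716e-01 -1.05063644e-05]
 [ 3.40820716e-01  9.40128310e-01 -2.02165531e-06]
 [ 9.18830859e-06 -5.48140203e-06 -1.00000000e+00]]
[0.53, -0.335, 0.3] -180 [ -36.   19.   74.   -0.   87. -126.]
[0.53, -0.335, 0.3] -90 [-36.  19.  74.  -0.  87. 144.]
[0.53, -0.335, 0.3] 0 [-36.  19.  74.  -0.  87.  54.]
[0.53, -0.335, 0.3] 90 [-36.  19.  74.  -0.  87. -36.]
[0.5, 0.02, 0.3] -180 [ -3.   9.  88.  -0.  83. -93.]
[0.5, 0.02, 0.3] -90 None
[0.5, 0.02, 0.3] 0 [-3.  9. 88. -0. 83. 87.]
[0.5, 0.02, 0.3] 90 [-3.  9. 88. -0. 83. -3.]
[0.67, -0.115, 0.3] -180 [ -13.   24.   66.   -0.   90. -103.]
[0.67, -0.115, 0.3] -90 None
[0.67, -0.115, 0.3] 0 [-13.  24.  66.  -0.  90.  77.]
[0.67, -0.115, 0.3] 90 [-13.  24.  66.  -0.  90. -13.]
```

View pics/crop.png

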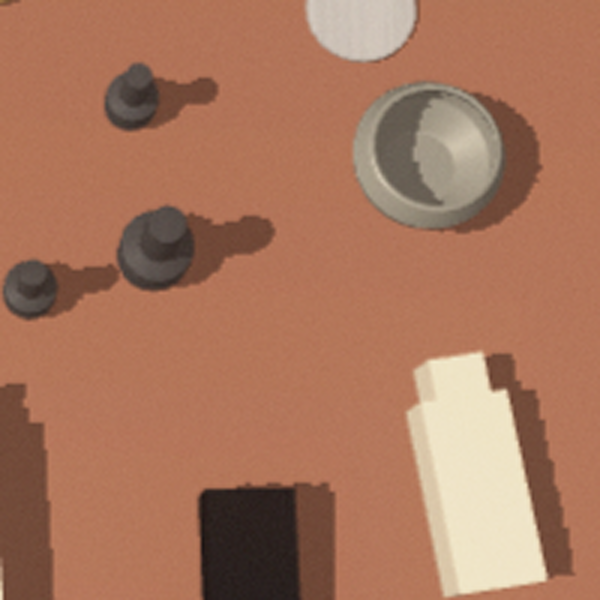

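A (382,183) has a 52 mm foot and stands about 82 mm high, so it is the weight. B and C are only about 37 mm wide. The white half at top (489,257) has the narrow neck, so it is mould_upper. Next I'll fit both outlines from the wrist camera.

```bash
cat >> h.py <<'E'
from scipy.optimize import least_squares
POLY=np.array([[-80,-30],[52,-30],[52,-19],[80,-19],[80,19],[52,19],[52,30],[-80,30]],np.float32)/1000
def fit(c,zlo,zhi,near,yaw0,r=.12):
    W=cloud(c); m=(W[...,2]>zlo)&(W[...,2]<zhi)&(np.hypot(W[...,0]-near[0],W[...,1]-near[1])<r)
    n,lab,st,_=cv2.connectedComponentsWithStats(m.astype(np.uint8)); k=1+st[1:,4].argmax(); m=(lab==k).astype(np.uint8)
    cs,_=cv2.findContours(m,cv2.RETR_EXTERNAL,cv2.CHAIN_APPROX_NONE); q=max(cs,key=len)[:,0]
    P=W[q[:,1],q[:,0],:2]; zt=np.nanmedian(W[m>0][:,2])
    def f(x):
        a=np.radians(x[2]);R=np.array([[np.cos(a),-np.sin(a)],[np.sin(a),np.cos(a)]])
        L=((P-x[:2])@R)
        return np.array([1000*cv2.pointPolygonTest(POLY,(float(l[0]),float(l[1])),True) for l in L])-x[3]
    s=min((least_squares(f,[near[0],near[1],yaw0+d,0],loss='soft_l1',diff_step=1e-4,x_scale=[.01,.01,3,1]) for d in(-4,4)),key=lambda s:s.cost)
    return s.x,np.median(abs(s.fun)),zt,m
E
python3 - <<'E'
from h import *
ims=[]
for n,(p,y0,h) in dict(low=([.51,.02],2,.040),up=([.53,-.335],10,.036)).items():
    manip.move_ptp([p[0]+.04,p[1],.2],down(y0))
    c=cap('wrist')
    x,r,zt,m=fit(c,h-.007,h+.008,p,y0); print(n,x.round(4),'res mm',r.round(2),'ztop',zt.round(4))
    K=np.array(c['mtx']);a=np.radians(x[2]);R=np.array([[np.cos(a),-np.sin(a)],[np.sin(a),np.cos(a)]])
    Q=np.c_[POLY@R.T+x[:2],np.full(8,zt),np.ones(8)]@np.linalg.inv(c['c2w']).T
    uv=(Q[:,:2]/Q[:,2:3])*[K[0,0],K[1,1]]+K[:2,2]
    im=c['img'].copy();cv2.polylines(im,[np.round(uv).astype(np.int32)],True,(255,0,0),1); ims.append(im[:, 120:520])
cv2.imwrite('pics/fit.png',np.hstack(ims)[:,:,::-1]);print(manip.current_time(),np.round(manip.current_wrist_force(),2))
E
```

```text
low [0.4956 0.0221 4.3588 1.7771] res mm 1.82 ztop 0.04
up [ 0.5255 -0.3351  9.886   0.4625] res mm 0.19 ztop 0.0361
4.7833 [0.08 0.31 0.13]
```

View pics/fit.png

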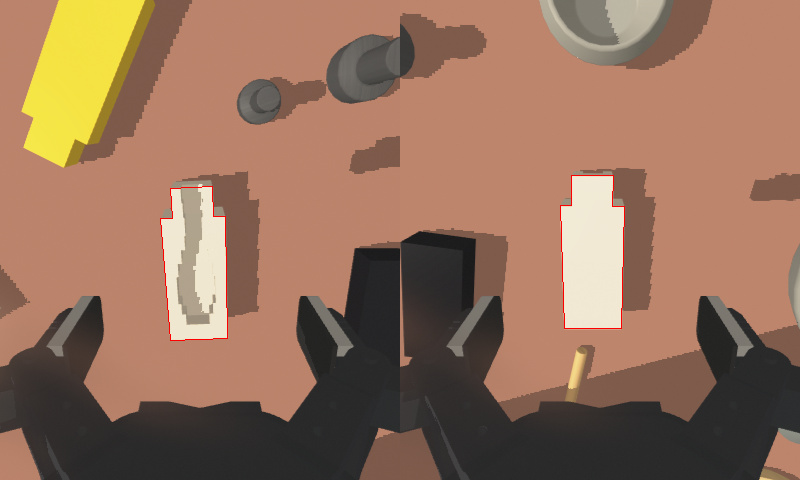

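The upper fit is good, with a residual of 0.19 mm. On the lower half the contour ran into the cavity, which is open at the neck, so I'll trim those points. Then I'll grasp the upper half, release it once and view it again. That centring squeeze calibrates the camera's bias relative to the grip.

```bash
sed -i 's/    return s.x,np.median(abs(s.fun)),zt,m/    for t in (4,2,1.2,1.2):\n        P=P[abs(s.fun)<t]; s=least_squares(f,np.r_[s.x[:3],.46] if t>2 else s.x,loss="soft_l1",diff_step=1e-4,x_scale=[.01,.01,3,1])\n    return s.x,np.median(abs(s.fun)),zt,len(P)/' h.py
sed -i 's/ s=min((least/ s=min((least/; s/\[near\[0\],near\[1\],yaw0+d,0\],loss=.soft_l1./[near[0],near[1],yaw0+d,.46],loss="cauchy"/' h.py
cat >> h.py <<'E'
def view(x,yaw,h,back=.05):
    """look with tool yaw so that the thing sits at tool x=-back; returns pose in tool-relative (mm,deg) & world"""
    d=down(yaw); manip.move_ptp([x[0]+back*d[0,0],x[1]+back*d[1,0],.2],d); manip.pause(.15)
    c=cap('wrist'); s,r,zt,n=fit(c,h-.007,h+.008,x,yaw); print('fit',s.round(4),'res',r.round(2),'n',n,'z',zt.round(4)); return s,c
E
python3 - <<'E'
from h import *
x,c=view([.4956,.0221],3,.040); low,c=view(x[:2],x[2],.040)
x,c=view([.5255,-.3351],9.886,.036)
d=down(x[2]); g=x[:2]-.006*d[:2,0]
manip.move_ptp([*g,.08],d); manip.line_to([*g,.006],v=.1)
manip.set_gripper(.0,30); print('w',manip.current_width(),np.round(manip.current_wrist_force(),2))
tp=np.array(manip.current_tool_pos())
manip.set_gripper(.085); manip.line_to([*g,.12],v=.2)
up,c=view(x[:2],x[2],.036); 
o=d[:2,:2].T@(up[:2]-tp[:2]); print('in grip frame',o,'yaw',up[2]-x[2]); print(tp,manip.current_time())
np.savez('s.npz',low=low,up=up,gy=x[2],o=o)
E
```

```text
fit [0.496  0.0223 4.3794 0.5721] res 0.18 n 402 z 0.04
fit [0.4962 0.0222 4.4423 0.473 ] res 0.24 n 405 z 0.0401
fit [ 0.5256 -0.3351  9.9116  0.5205] res 0.19 n 415 z 0.0361
w 0.059745832160512206 [-1.12  2.23  5.6 ]
fit [ 0.5257 -0.3363  9.9087  0.4427] res 0.21 n 422 z 0.0361
in grip frame [0.00552019 0.00120696] yaw -0.0029316748823333683
[ 0.52002276 -0.33603607  0.00697057] 11.9333
```

The bias between camera and grip is 1.2 mm sideways, and yaw agrees. Now I'll grip, lift, carry the half over and lower it until it touches, watching the force.

```bash
cat >> h.py <<'E'
def touch(xy,ztop,zmin,dF=2.0,step=.0005):
    manip.pause(.3); f0=np.mean([manip.current_wrist_force()[2] for _ in range(3)]); z=ztop
    while z>zmin:
        z-=step; manip.line_to([*xy,z],v=.02); f=manip.current_wrist_force()[2]
        if f-f0>dF: break
    print('touch cmd z',round(z,4),'act',np.round(manip.current_tool_pos(),4),'f0',round(f0,2),'f',round(f,2)); return z
E
python3 - <<'E'
from h import *
s=np.load('s.npz');low,up,gy,o=s['low'],s['up'],float(s['gy']),s['o']
d=down(gy); g=up[:2]-d[:2,:2]@o
manip.line_to([*g,.1],d,v=.2); manip.line_to([*g,.006],v=.1); manip.set_gripper(0,45)
tp=np.array(manip.current_tool_pos()); o2=d[:2,:2].T@(up[:2]-tp[:2]); o2[1]=o[1]; print('tp',tp.round(4),o2,manip.current_width())
manip.line_to([g[0],g[1],.16],v=.12); print('lift',manip.current_width(),np.round(manip.current_wrist_force(),2),np.round(manip.current_wrist_torque(),2))
D=down(low[2]); T=low[:2]-D[:2,:2]@o2
manip.move_ptp([*T,.16],D); manip.line_to([*T,.060],v=.08); manip.pause(.4)
a=np.array(manip.current_tool_pos()); e=a[:2]-T; print('track err',e*1000,a[2]); T2=T-e
manip.line_to([*T2,.052],v=.03); 
z=touch(T2,.052,.040)
print('err mm',(np.array(manip.current_tool_pos())[:2]-T)*1000, np.array(manip.current_tool_pos())[2]-tp[2],'t',manip.current_time())
c=cap('scene');cv2.imwrite('pics/held.png',cv2.resize(c['img'][140:300,220:420],None,fx=3.5,fy=3.5,interpolation=cv2.INTER_CUBIC)[:,:,::-1])
E
```

```text
tp [ 0.5205 -0.3362  0.007 ] [0.00505527 0.00120696] 0.05918387662123789
lift 0.05926371287432841 [-0.44 -0.3  -3.89] [-0.01 -0.04 -0.03]
track err [0.06943654 0.01010953] 0.0601562337514215
touch cmd z 0.0465 act [0.491 0.023 0.047] f0 -3.32 f 3.61
err mm [ 0.00498361 -0.01695138] 0.03996923979370546 t 22.1583
```

View pics/held.png

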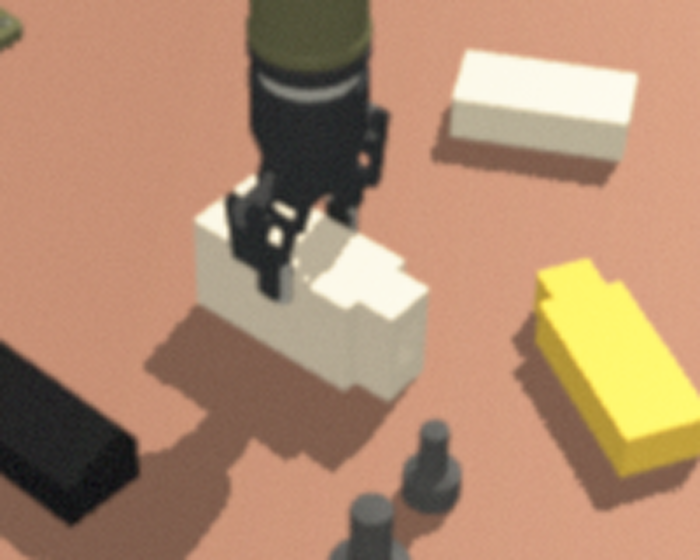

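The picture shows the halves flush (pixels 195–430, 180–400), and contact came 39.97 mm above the bench grasp height, as it should. Now I'll release, check the alignment at the same relative view, and look at the weight.

```bash
python3 - <<'E'
from h import *
s=np.load('s.npz');low=s['low']
manip.set_gripper(.078); p=np.array(manip.current_tool_pos()); manip.line_to([p[0],p[1],.16],v=.15)
D=down(low[2]); q=low[:2]+.05*D[:2,0]
manip.move_ptp([*q,.276],D); manip.pause(.15); c=cap('wrist')
x,r,zt,n=fit(c,.069,.084,low[:2],low[2]); print('closed',x.round(4),r,zt,n); print('low',low.round(4),'diff tool mm',D[:2,:2].T@(x[:2]-low[:2])*1000)
W=cloud(c)
# weight seen from wrist, near view
wx=np.array([.677,-.119]); manip.move_ptp([wx[0]+.03,wx[1],.24],D); manip.pause(.15); c=cap('wrist'); W=cloud(c)
m=np.hypot(W[...,0]-wx[0],W[...,1]-wx[1])<.045
for lo,hi in((.077,.088),(.026,.032)):
    S=W[m&(W[...,2]>lo)&(W[...,2]<hi)]; (cx,cy),r=cv2.minEnclosingCircle(S[:,:2].astype(np.float32)*1000)
    print(lo,len(S),'circle',round(cx,1),round(cy,1),round(r,1),np.median(S[:,2]).round(4))
save(c,'weight.png'); c=cap('scene');im1=c['img'][170:290,240:380]
cv2.imwrite('pics/closed.png',cv2.resize(im1,None,fx=4.5,fy=4.5,interpolation=cv2.INTER_CUBIC)[:,:,::-1]);print(manip.current_time())
E
```

```text
closed [0.4965 0.0221 4.3943 0.5185] 0.233600004412177 0.07607658893712432 385
low [0.4962 0.0222 4.4423 0.473 ] diff tool mm [0.28451994 0.04796212]
0.077 561 circle 680.3 -118.1 13.0 0.0819
0.026 555 circle 680.5 -118.2 25.7 0.0308
25.35
```

View pics/closed.png

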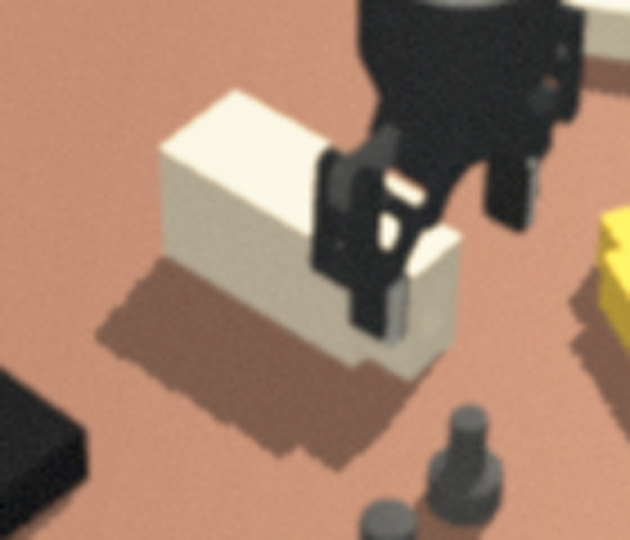

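The mould is closed to within 0.3 mm and 0.05° by the same-view comparison. Next is the weight, at (0.680, -0.118), with handle and foot concentric.

```bash
python3 - <<'E'
from h import *
low=np.load('s.npz')['low']; D=down(low[2]); R=D[:2,:2]; b=np.array([0,.0012])
w=np.array([.6804,-.1181]); cl=np.array([.4965,.0221]); tgt=cl-.006*R[:,0]
manip.set_gripper(.06)
g=w-R@b; manip.move_ptp([*g,.14],D); manip.line_to([*g,.038],v=.08); manip.pause(.2); print('e mm',(np.array(manip.current_tool_pos())[:2]-g)*1000)
manip.set_gripper(.03); print(np.round(manip.current_wrist_force(),2)); manip.set_gripper(0,50)
tp=np.array(manip.current_tool_pos()); o=R.T@(w-tp[:2]); o[1]=b[1]; print('tp',tp.round(4),o,manip.current_width())
manip.line_to([*g,.2],v=.12); print('lift',manip.current_width(),np.round(manip.current_wrist_force(),2),np.round(manip.current_wrist_torque(),2))
T=tgt-R@o; manip.move_ptp([*T,.2],D); manip.line_to([*T,.130],v=.08); manip.pause(.3)
e=np.array(manip.current_tool_pos())[:2]-T; print('e',e*1000); T2=T-e
zc=tp[2]+.076; manip.line_to([*T2,zc+.004],v=.03)
touch(T2,zc+.004,zc-.005); print('dz',manip.current_tool_pos()[2]-tp[2],'t',manip.current_time())
c=cap('scene');cv2.imwrite('pics/w1.png',cv2.resize(c['img'][120:290,220:400],None,fx=3.5,fy=3.5,interpolation=cv2.INTER_CUBIC)[:,:,::-1])
E
```

```text
e mm [ 0.32965075 -0.05401824]
[ 0.45 -0.69  0.54]
tp [ 0.6804 -0.117   0.0381] [-0.00011471  0.0012    ] 0.02462383380021881
lift 0.02471611066518904 [ 0.04  0.25 -6.04] [-0.01  0.03 -0.  ]
e [0.2308621  0.03069017]
touch cmd z 0.1136 act [0.4903 0.0228 0.1141] f0 -7.35 f 0.8
dz 0.07596706274893981 t 35.2583
```

View pics/w1.png

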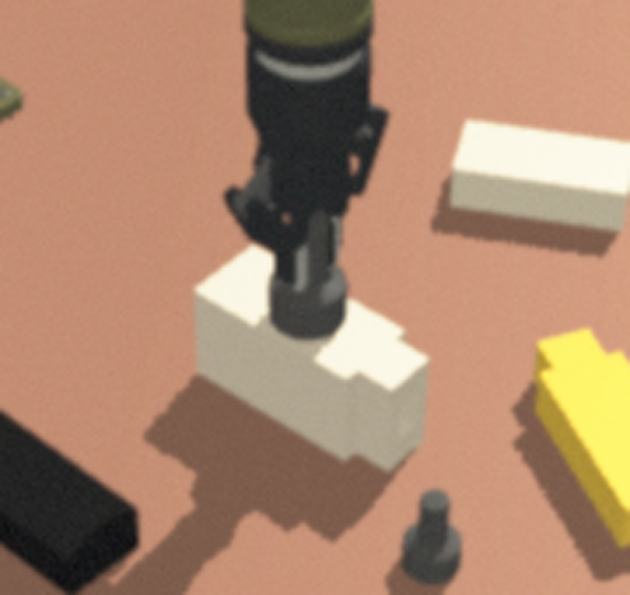

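The weight (308,300) stands upright on the closed mould's back, and the contact height of 75.97 mm is right. I'll release it, back off and verify.

```bash
python3 - <<'E'
from h import *
low=np.load('s.npz')['low']; D=down(low[2]); R=D[:2,:2]
manip.set_gripper(.06); p=np.array(manip.current_tool_pos()); manip.line_to([p[0],p[1],.24],v=.1)
q=low[:2]+.04*R[:,0]; manip.move_ptp([*q,.32],D); manip.pause(.2); c=cap('wrist'); W=cloud(c)
x,r,zt,n=fit(c,.069,.084,low[:2],low[2]); print('closed',x.round(4),r,zt,n)
m=np.hypot(W[...,0]-low[0],W[...,1]-low[1])<.06
for lo,hi in((.152,.165),(.102,.109)):
    S=W[m&(W[...,2]>lo)&(W[...,2]<hi)]; (cx,cy),rr=cv2.minEnclosingCircle(S[:,:2].astype(np.float32)*1000)
    print(lo,'r',round(rr,1),'in mould mm',R.T@(np.array([cx,cy])-x[:2]*1000),np.median(S[:,2]).round(4))
manip.move_ptp([.45,-.3,.35],D); c=cap('scene');cv2.imwrite('pics/final.png',c['img'][:,:,::-1]);print(manip.current_time(),manip.current_width())
E
```

```text
closed [0.4963 0.0221 4.3819 0.5291] 0.23739484036825242 0.07603807832921983 351
0.152 r 12.9 in mould mm [-5.48697273  0.09606942] 0.1579
0.102 r 25.9 in mould mm [-5.91383974  0.13214397] 0.1072
39.1917 0.06005403848016356
```

View pics/final.png

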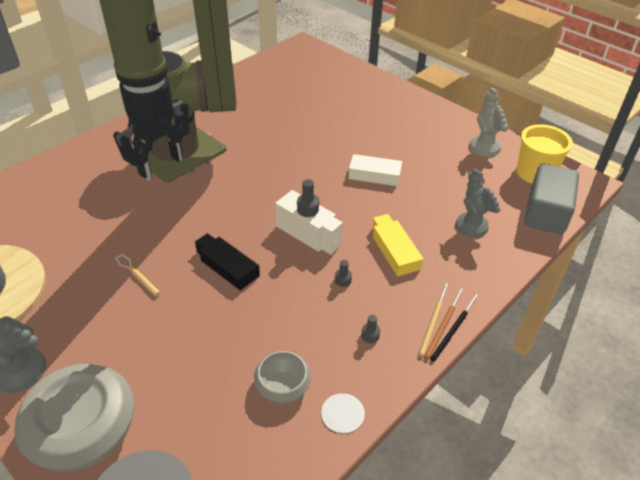

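The mould is closed with the weight upright on it at (308,205), and everything else is where it was. Handing the job in.

```bash
python3 -c "
from h import *
manip.job_done();print(manip.current_time())"
```

```text
the job is handed in; nothing more can be done
the job is handed in; nothing more can be done
```

I set the white necked upper half on the lower half, neck over neck, lowered it until it touched and let go. I then stood the 52 mm iron weight on its back the same way. I handed the job in at about 39 s, inside the 59 s limit.

- **Mould fit:** after release the two outlines agreed to about 0.3 mm and 0.06°, and the top face is at 76.0 mm, as it should be.
- **Weight:** its foot sits at (-5.9, 0.1) mm in the mould's frame, against a target of (-6, 0). It is upright, with foot and handle centres within 0.5 mm of each other.
- **Contact:** both pieces touched within 0.05 mm of the expected height. The wrist force changed by about 7–8 N at each touch.
- **Other things on the bench:** in the final picture they look to be where they were.

Two early readings were off and I corrected them. The first fit of the lower half followed the open cavity, so I refitted it. The wrist camera was also 1.2 mm off sideways from the grip centre, which I allowed for. To measure that, I gripped the upper half once on the bench and released it, which shifted it about 1 mm there. No check failed at the end.

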